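# Lift the soap dish off the cabinet shelf and hold its lip over the basin

## Task

I am about to wipe the glass shelf from the bathroom cabinet: lift the blue soap dish clear of the glass before you turn or shift it, carry it to the white basin alongside, and give it about a quarter turn so that its drain lip points squarely across the basin's side, away from the shelf, and hangs over the bowl a few centimetres above the rim. Move smoothly and keep the dish level so that the loose soap ball stays in the middle of it, and leave the tumbler, jar, tin and nail clipper undisturbed and the basin untouched by the dish. Finish while still holding the dish there, steady and level; do not put it down.

Things in the scene. Friction and masses are not known exactly. Their poses are not given: they have to be found in the camera images.
- dish: Loose blue ceramic soap dish, 0.3 kg: dished plate 121 mm across, 24 mm high, on a foot 70 mm across. Origin at the centre of its underside; x runs from the middle out through the pinched drain lip, z up. A fixed steel hoop in its y-z plane (legs at y = +-58 mm) carries a wooden grip. Its face is shallow (140 mm radius): a jerk or a tilt of a few degrees makes the ball roll.
- dish_mid (a point): Middle of the dished face, 8 mm above the underside
- dish_lip (a point): Tip of the drain lip, 82 mm from the middle along the dish's +x and 18 mm above the underside
- dish_grip (a point): Centre of the wooden grip of the hoop, 98 mm above the dish's underside, over its middle. The grip is 64 mm long along the dish's y, 14 mm wide along its x and 18 mm tall: pinch it across its 14 mm. The dish weighs about evenly below it.
- soap_center (a point): Centre of the loose cream soap ball, 36 mm across, 26 g, lying in the middle of the dish; it rolls freely
- shelf: Fixed glass shelf 130 mm (its x) by 520 mm (its y) on two low chrome brackets; glass top 50 mm above its origin, which lies on the worktop under its middle. The dish stands near the middle, lip pointing roughly along the shelf's +x. The shelf stands on one side of the robot (left or right varies), the basin on the other.
- basin: Fixed white sit-on basin 370 mm (its x) by 320 mm (its y), rim 110 mm high, walls 18 mm. Origin at the middle of its underside on the worktop; either its +y or its -y side faces the shelf. A ledge 85 mm deep at -x carries a mixer tap up to 200 mm high, its spout reaching to x = -35 mm.
- bowl_mid (a point): Middle of the bowl's opening at rim height: in the basin's frame x = +30 mm, y = 0, z = 110 mm. The opening is 267 mm by 284 mm (x from -100 to +167 mm, y from -142 to +142 mm).
- tumbler: Loose white ceramic tumbler, 72 mm across the rim, 92 mm tall, standing on the shelf about 150 mm to one side of its middle; origin at the centre of its underside
- jar: Loose frosted glass jar with a ridged aluminium screw lid, 60 mm across, 68 mm tall, standing on the shelf about 150 mm to the other side; origin at the centre of its underside
- tin: Loose round aluminium tin, 56 mm across, 23 mm tall, near one end of the shelf; origin at the centre of its underside
- clipper: Loose stainless nail clipper, 56 mm long (its x), 13 mm wide, 15 mm tall, near the other end of the shelf; origin at the centre of its underside

How it is judged:
By the outcome, as a careful person would: the job done as asked, in the order asked, and still so for the second after the job is handed in, while the arm keeps its last pose, push and grip.
It also fails if it takes over 51 s, if anything falls off the work surface, if the arm or the gripper's body presses on something with over 40 N, if the wrist force passes 120 N, or if a joint passes its speed limit or range.

## Robot

A 6-joint arm with a two-finger parallel gripper is mounted at the origin on the work surface. World frame = base frame: x ahead of the robot, y to its left, z up, the work surface at z = 0. Lengths are in m, angles in rad, forces in N, time in s.
With the tool pointing down it reaches from about 0.35 to 0.975 m from the base axis. Payload 17.4 kg.
Tool frame: the origin (TCP) lies at the very end of the fingers, on their centre line; the grasp point (between the pads) lies 19 mm behind it (arm.hold_point_z is the distance from the TCP to the grasp point, in m); z points along the fingers, y is the direction in which the jaws open and shut (so a half turn about z gives the same grasp; the last joint's range is limited). The gripper opens to 85 mm and grips with 20 to 120 N. Pads are 22 mm wide; open, the fingers measure 114 mm over their backs; the gripper's body (76 mm by 85 mm) begins 54 mm behind the grasp point. The pads swing forward as they close: fully open they stand 13 mm farther back than shut.
Start: joints at [-1.168, 0.116, 1.442, -0, 1.584, -0.038], TCP at [0.288, -0.61, 0.231] pointing down, gripper open.
Joint ranges: [-2.83, 2.83], [-0.83, 2.19], [0.07, 2.5], [-1.14, 4.28], [0.01, 3], [-2.97, 2.97]. Speed limits (rad/s): [1.89, 1.89, 2.22, 3.14, 3.14, 3.14].

## Interface

Orientations are given as a 3x3 rotation matrix whose columns are the frame's x, y, z axes.
In Python, from plant import arm gives the robot as it stands. The module is installed in compiled form; this text tells all that it offers.
- The arm moves only by the tool apply_moves, never from a script. Its argument "plan" is a list that holds one entry, the list of rows, each a list of 7 numbers: the shift along the tool's x, y, z in mm, then the turn, a rotation vector about the tool's x, y, z in rad, then the opening, from 0 (shut) to 1 (fully open). In form: [[[tx, ty, tz, ax, ay, az, claw], ...]]. A call has 1 to 10 rows; each row shifts and turns the commanded pose from where the row before left it, along the tool's axes as they then stand; what a row does not reach is not made up. A row lasts 1/12 s, in which the tool goes at most 41.7 mm and 7.16 degrees, less where a joint would pass 70% of its speed; a pose out of reach is approached as far as the arm can. A call with a gripper value outside its range is refused whole. The fingers move at their own pace and stop on an object; the grip force is fixed at half the most. Time passes only in rows, so rows that do not move let the fingers close. It gives the time, the measured TCP pose, the force and the opening at its end, in the units of the state.
- arm.get_obs(): the state, without advancing time (a new reading comes with each control period).
- arm.camera(name): name is "scene" or "top"; returns the picture (400x640x3 uint8, red, green, blue); there is no depth.
- arm.calibration(name): a dict with "fx", "fy", "cx", "cy" (pixels), "R" (3x3) and "t" (3): a world point X has camera coordinates R X + t. Camera axes: x right, y down, z forward; pixel columns grow to the right and rows downward; lengths in m; the calibration is good to about 2 mm. A picture is of the moment at which its call begins. calibration takes no time and is no camera call.
- arm.hand_in(): hands the job in, once; it reports no verdict.
The state is a dict: "time_s": time; "joint_positions": joint angles; "joint_velocities": joint speeds; "joint_torque": joint torques, N m; "tcp_pos": TCP position; "eef_rot": TCP orientation; "contact_force": force on the tool from outside, world axes, zero at the start; "torque": the same for the moment, N m; "opening": finger opening in m.
Only numpy, scipy, OpenCV 4.12 (cv2) and the standard library are available. Lean on these libraries where they do the work, as an engineer would, in place of code of your own. Each camera call takes 0.05 s, during which the arm holds its last target. There are 200 camera calls.

## Working session

There is one attempt and no reset: what is moved stays moved. The work goes in short steps, Python scripts to look and compute and a tool call to move; the robot and the scene stay as the last step left them, time stands still between calls to the robot, and variables do not carry over. Pictures are saved under pics/ and viewed, about 8 in all and at most 12, crops included, and the job is handed in when it is done.

Besides the shell and the picture viewer there is one more tool, called after "Call:" as name([rows], argument=value, ...), one row to a line, values as JSON. apply_moves: Moves the arm, as the interface text tells. Its arguments: {"type":"object","properties":{"plan":{"type":"array","items":{"type":"array","items":{"type":"array","items":{"type":"number"}}}}},"required":["plan"]}

```bash
mkdir -p pics; python3 - <<'E'
from plant import arm
import cv2,numpy as np
o=arm.get_obs()
for k in o: print(k,np.round(o[k],3).tolist())
print(arm.hold_point_z)
for n in("scene","top"):
    cv2.imwrite(f"pics/{n}0.png",arm.camera(n)[:,:,::-1]); print(arm.calibration(n))
E
```

```text
time_s 0.0
joint_positions [-1.168, 0.117, 1.442, -0.0, 1.584, -0.038]
joint_velocities [-0.002, -0.0, -0.0, 0.001, 0.001, -0.001]
joint_torque [-0.002, -73.199, -63.25, -0.0, 0.006, 0.0]
tcp_pos [0.288, -0.61, 0.231]
eef_rot [[0.904, 0.427, -0.0], [0.427, -0.904, 0.001], [0.0, -0.001, -1.0]]
contact_force [0.984, -0.063, -0.133]
torque [-0.062, -0.04, 0.032]
opening 0.085
0.0187
{'fx': 458.9680949845433, 'fy': 458.9680949845433, 'cx': 309.6737148466728, 'cy': 193.66264505638839, 'R': array([[-0.2111479 ,  0.9774519 ,  0.0020863 ],
       [ 0.72931471,  0.15896599, -0.66545464],
       [-0.65078155, -0.13898778, -0.74643538]]), 't': array([ 0.11878834, -0.32174861,  1.83986981])}
{'fx': 364.26664072707, 'fy': 364.26664072707, 'cx': 319.0350828793106, 'cy': 194.3873131140803, 'R': array([[ 0.02197466, -0.99964871, -0.01481774],
       [-0.98654429, -0.01928003, -0.16235347],
       [ 0.16201075,  0.01818602, -0.9866214 ]]), 't': array([-0.01495938,  0.54546883,  1.422699  ])}
```

View pics/top0.png

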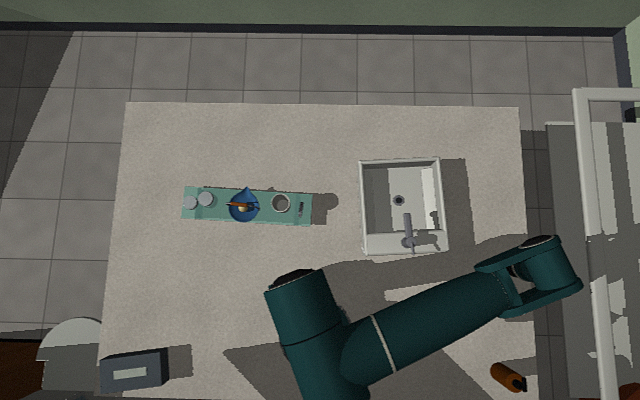

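View pics/scene0.png

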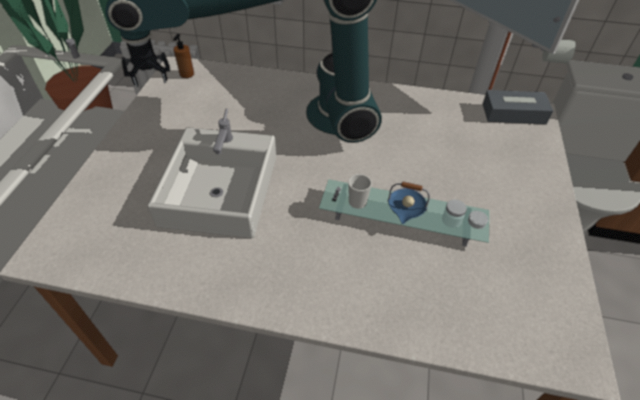

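Top view: shelf on the left, with the dish at about (243,205) and its lip up (+x). Basin on the right at (400,205), tap toward the robot. The scene view shows the dish at (408,203), grip at (412,187) and basin at (215,185). Next I'll measure them with zoomed crops.

```bash
cat > h.py <<'E'
import numpy as np,cv2
from plant import arm
def ray(n,uv):
    c=arm.calibration(n);R,t=c["R"],c["t"]
    d=R.T@np.array([(uv[0]-c["cx"])/c["fx"],(uv[1]-c["cy"])/c["fy"],1.]);return -R.T@t,d
def onz(n,uv,z):
    o,d=ray(n,uv);return o+d*(z-o[2])/d[2]
def tri(uvs):  # dict name->uv
    A=np.zeros((3,3));b=np.zeros(3)
    rs=[ray(n,u) for n,u in uvs.items()]
    for o,d in rs:
        P=np.eye(3)-np.outer(d,d)/(d@d);A+=P;b+=P@o
    X=np.linalg.solve(A,b);return X,[np.linalg.norm(np.cross(X-o,d))/np.linalg.norm(d) for o,d in rs]
def proj(n,X):
    c=arm.calibration(n);p=c["R"]@X+c["t"];return np.array([c["fx"]*p[0]/p[2]+c["cx"],c["fy"]*p[1]/p[2]+c["cy"]])
def mask(im,kind): # im BGR
    h=cv2.cvtColor(im,cv2.COLOR_BGR2HSV)
    lo,hi={"blue":((100,110,30),(125,255,255)),"wood":((3,120,50),(18,255,255))}[kind]
    return cv2.inRange(h,lo,hi)
E
python3 - <<'E'
from h import *
for n,(x,y,w,hh) in {"scene":(370,165,80,70),"top":(205,170,80,70)}.items():
    im=cv2.imread(f"pics/{n}0.png")
    for k in("blue","wood"):
        m=np.zeros(im.shape[:2],np.uint8);m[y:y+hh,x:x+w]=mask(im,k)[y:y+hh,x:x+w]
        c=max(cv2.findContours(m,0,1)[0],key=cv2.contourArea)
        print(n,k,cv2.countNonZero(m),cv2.boundingRect(c),cv2.minAreaRect(c),"lip",c[c[:,0,1].argmin() if n=="top" else c[:,0,1].argmax()])
a=cv2.imread("pics/top0.png");b=cv2.imread("pics/scene0.png")
A=cv2.resize(a[170:240,175:325],None,fx=5,fy=5,interpolation=2)[:, :750]
cv2.imwrite("pics/c1.png",cv2.resize(a[145:265,345:455],None,fx=5,fy=5,interpolation=2))
B=cv2.resize(b[175:245,360:450],None,fx=3.5,fy=3.5,interpolation=2)
C=np.zeros((600,750,3),np.uint8);C[:350]=A;C[355:600,:315]=B;cv2.imwrite("pics/c2.png",C)
E
```

```text
scene blue 386 (389, 190, 36, 32) ((407.2307434082031, 202.8461456298828), (31.063213348388672, 29.953811645507812), 56.3099365234375) lip [[402 221]]
scene wood 65 (402, 183, 19, 7) ((411.1765441894531, 185.79412841796875), (18.675243377685547, 3.395498752593994), 14.03624439239502) lip [[418 189]]
top blue 610 (229, 205, 30, 17) ((243.19537353515625, 213.4830780029297), (29.177230834960938, 15.47613525390625), 3.1798300743103027) lip [[230 205]]
top wood 58 (230, 202, 17, 5) ((238.1280517578125, 203.84754943847656), (16.123003005981445, 3.423377752304077), 6.340191841125488) lip [[231 202]]
```

View pics/c1.png

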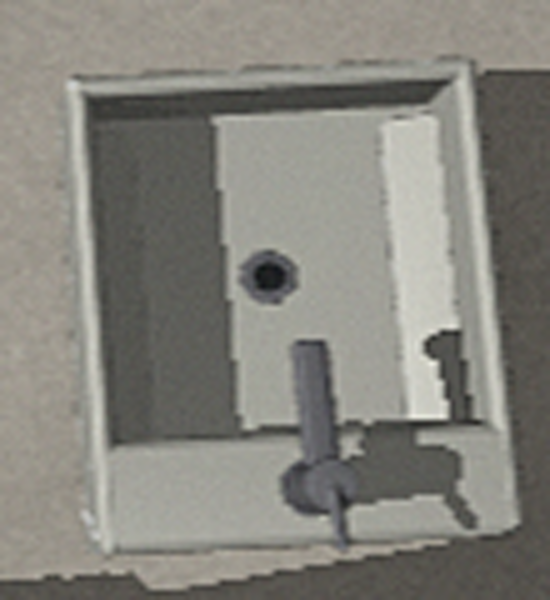

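View pics/c2.png

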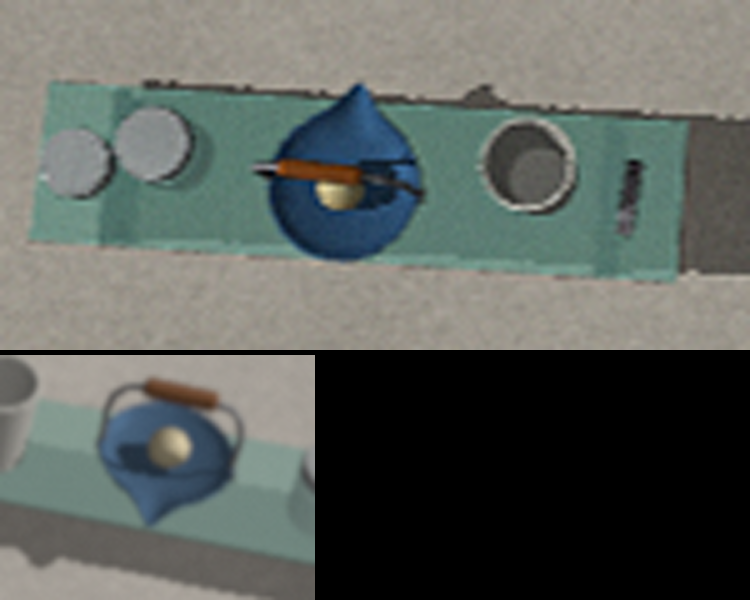

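c1 shows the basin rim's outer corners at crop pixels TL (68,78), TR (472,62), BR (518,530) and BL (105,552). In c2 the lip tip is at crop (360,83), the grip at (320,172) and the ball at (340,190). The clipper and tumbler are on the right side.

```bash
python3 - <<'E'
from h import *
np.set_printoptions(precision=4,suppress=True)
T=lambda x,y:np.array([175+x/5-.4,170+y/5-.4]); S=lambda x,y:np.array([360+x/3.5-.36,175+y/3.5-.36]); Bq=lambda x,y:np.array([345+x/5-.4,145+y/5-.4])
print("grip",tri({"top":T(320,172),"scene":S(181,38)}), onz("top",T(320,172),.152),onz("scene",S(181,38),.152))
print("gripends top",onz("top",T(280,169),.148),onz("top",T(361,176),.148))
print("gripends scene",onz("scene",S(146,30),.148),onz("scene",S(217,46),.148))
print("lip",tri({"top":T(360,83),"scene":S(150,170)}),onz("top",T(360,83),.068),onz("scene",S(150,170),.068))
print("ball",tri({"top":T(340,190),"scene":S(170,92)}),onz("top",T(340,190),.076),onz("scene",S(170,92),.076))
l=onz("top",T(268,188),.072);r=onz("top",T(421,185),.072);b=onz("top",T(343,262),.072)
print("dish sides",l,r,(l+r)/2,b)
c=np.array([onz("top",Bq(*p),.11)[:2] for p in((68,78),(472,62),(518,530),(105,552))])
print("basin",c,c.mean(0),[np.linalg.norm(c[i]-c[i-1]) for i in range(4)],
 [np.degrees(np.arctan2(*(v[::-1]))) for v in (c[0]-c[3],c[1]-c[2],c[1]-c[0],c[2]-c[3])])
s=np.array([onz("top",T(*p),.05)[:2] for p in((48,82),(688,120),(680,280),(30,240))])
print("shelf",s,s.mean(0),np.degrees(np.arctan2(*((s[0]-s[1])[::-1]))),np.degrees(np.arctan2(*((s[3]-s[2])[::-1]))))
E
```

```text
grip (array([0.4855, 0.2927, 0.155 ]), [np.float64(0.0002560240481242319), np.float64(0.0002560240481241921)]) [0.4859 0.2932 0.152 ] [0.4825 0.2933 0.152 ]
gripends top [0.4881 0.3243 0.148 ] [0.484  0.2632 0.148 ]
gripends scene [0.4756 0.2636 0.148 ] [0.4814 0.3243 0.148 ]
lip (array([0.5681, 0.2849, 0.074 ]), [np.float64(0.0006578460956153399), np.float64(0.0006578460956154748)]) [0.5692 0.2856 0.068 ] [0.5629 0.2861 0.068 ]
ball (array([0.4814, 0.2946, 0.0805]), [np.float64(0.0007386960360882759), np.float64(0.0007386960360884394)]) [0.482  0.2949 0.076 ] [0.4771 0.2958 0.076 ]
dish sides [0.483  0.3529 0.072 ] [0.4878 0.232  0.072 ] [0.4854 0.2925 0.072 ] [0.4258 0.2903 0.072 ]
basin [[ 0.673  -0.1546]
 [ 0.6915 -0.4684]
 [ 0.3318 -0.4914]
 [ 0.3089 -0.1838]] [ 0.5013 -0.3246] [np.float64(0.36525871864257864), np.float64(0.31441912321986826), np.float64(0.360348940613843), np.float64(0.30838197995218325)] [np.float64(4.594352717715947), np.float64(3.6449715581152615), np.float64(-86.62685272778901), np.float64(-85.72926531811218)]
shelf [[0.5685 0.5431]
 [0.5474 0.0238]
 [0.4189 0.0269]
 [0.44   0.547 ]] [0.4937 0.2852] 87.67545203634559 87.67672293723226
```

Call:
apply_moves([
  [[0, 0, -9, 0, 0, -0.05, 0.6], [0, 0, -9, 0, 0, -0.111, 0.6], [0, 0, -9, 0, 0, -0.111, 0.6], [0, 0, -9, 0, 0, -0.111, 0.6], [0, 0, -9, 0, 0, -0.111, 0.6], [0, 0, -9, 0, 0, -0.111, 0.6], [0, 0, -9, 0, 0, -0.111, 0.6], [0, 0, -9, 0, 0, -0.111, 0.6], [0, 0, -9, 0, 0, -0.111, 0.6], [0, 0, -9, 0, 0, -0.11, 0.6]],
])

```text
time_s: 0.93
tcp_pos: [0.288, -0.6104, 0.3213]
eef_rot: [[0.076, 0.997, -0.0], [0.997, -0.076, 0.001], [0.001, -0.0, -1.0]]
contact_force: [-0.7, -0.2, -0.1]
opening: 0.0514
```

Call:
apply_moves([
  [[15, 2, 0, 0, 0, 0, 0.6], [30, 4, 0, 0, 0, 0, 0.6], [30, 4, 0, 0, 0, 0, 0.6], [30, 4, 0, 0, 0, 0, 0.6], [30, 4, 0, 0, 0, 0, 0.6], [30, 4, 0, 0, 0, 0, 0.6], [30, 4, 0, 0, 0, 0, 0.6], [30, 4, 0, 0, 0, 0, 0.6], [30, 4, 0, 0, 0, 0, 0.6], [30, 4, 0, 0, 0, 0, 0.6]],
])

```text
time_s: 1.77
tcp_pos: [0.3491, -0.3281, 0.321]
eef_rot: [[0.082, 0.997, -0.0], [0.997, -0.082, 0.0], [0.0, -0.0, -1.0]]
contact_force: [0.7, -0.7, 0.5]
opening: 0.0512
```

Call:
apply_moves([
  [[30, 4, 0, 0, 0, 0, 0.6], [30, 4, 0, 0, 0, 0, 0.6], [30, 4, 0, 0, 0, 0, 0.6], [30, 4, 0, 0, 0, 0, 0.6], [30, 4, 0, 0, 0, 0, 0.6], [30, 4, 0, 0, 0, 0, 0.6], [30, 4, 0, 0, 0, 0, 0.6], [30, 4, 0, 0, 0, 0, 0.6], [30, 4, 0, 0, 0, 0, 0.6], [30, 4, 0, 0, 0, 0, 0.6]],
])

```text
time_s: 2.6
tcp_pos: [0.4135, -0.0323, 0.3212]
eef_rot: [[0.082, 0.997, 0.0], [0.997, -0.082, -0.0], [-0.0, 0.0, -1.0]]
contact_force: [1.0, -0.3, -0.2]
opening: 0.0511
```

Call:
apply_moves([
  [[30, 4, 0, 0, 0, 0, 0.6], [30, 4, 0, 0, 0, 0, 0.6], [30, 4, 0, 0, 0, 0, 0.6], [30, 4, 0, 0, 0, 0, 0.6], [30, 4, 0, 0, 0, 0, 0.6], [30, 4, 0, 0, 0, 0, 0.6], [30, 4, 0, 0, 0, 0, 0.6], [20, 4, 0, 0, 0, 0, 0.6], [10, 2, 0, 0, 0, 0, 0.6], [0, 0, 0, 0, 0, 0, 0.6]],
])

```text
time_s: 3.43
tcp_pos: [0.4673, 0.2039, 0.3206]
eef_rot: [[0.08, 0.997, -0.001], [0.997, -0.08, -0.0], [-0.0, -0.001, -1.0]]
contact_force: [-0.1, 0.5, 0.0]
opening: 0.0514
```

```bash
cat > st.py <<'E'
from h import *
import sys
np.set_printoptions(precision=4,suppress=True)
o=arm.get_obs();R=np.array(o["eef_rot"]);p=np.array(o["tcp_pos"])
g=np.array(eval(sys.argv[1]))/1000; phi=float(sys.argv[2])
print(o["time_s"],p,"zaxis",R[:,2],"phi",np.degrees(np.arctan2(R[1,0],R[0,0])),"open",o["opening"],"F",o["contact_force"])
d=phi-np.degrees(np.arctan2(R[1,0],R[0,0]))
print("tool move mm",R.T@(g-p)*1000,"turn az rad",-np.radians((d+180)%360-180))
E
python3 st.py "[485,292.7,129]" 85.3
```

```text
3.4333 [0.4673 0.2039 0.3206] zaxis [-0.0013 -0.0003 -1.    ] phi 85.40981212904691 open 0.0513570340770577 F [-0.0531  0.4812  0.0478]
tool move mm [ 90.0141  10.7911 191.5434] turn az rad 0.0019165832104938204
```

Call:
apply_moves([
  [[10, 1.2, 0, 0, 0, 0, 0.6], [18, 2.2, 0, 0, 0, 0, 0.6], [18, 2.2, 0, 0, 0, 0, 0.6], [18, 2.2, 10, 0, 0, 0, 0.6], [16, 1.8, 15, 0, 0, 0, 0.6], [10, 1.2, 20, 0, 0, 0, 0.6], [0, 0, 25, 0, 0, 0, 0.6], [0, 0, 25, 0, 0, 0, 0.6], [0, 0, 15, 0, 0, 0, 0.6], [0, 0, 0, 0, 0, 0, 0.6]],
])

```text
time_s: 4.27
tcp_pos: [0.4846, 0.2903, 0.2081]
eef_rot: [[0.083, 0.997, -0.004], [0.997, -0.083, -0.002], [-0.002, -0.003, -1.0]]
contact_force: [-0.0, 0.2, -0.1]
opening: 0.0512
```

```bash
python3 st.py "[485,292.7,129]" 85.3; python3 - <<'E'
from h import *
a=arm.camera("top")[:,:,::-1];b=arm.camera("scene")[:,:,::-1]
cv2.imwrite("pics/t1.png",a);cv2.imwrite("pics/s1.png",b)
C=np.hstack([cv2.resize(a[165:245,200:290],None,fx=4,fy=4,interpolation=2),cv2.resize(b[145:225,365:455],None,fx=4,fy=4,interpolation=2)]);cv2.imwrite("pics/c3.png",C)
E
```

```text
4.2667 [0.4846 0.2903 0.2081] zaxis [-0.0037 -0.0021 -1.    ] phi 85.2486869646721 open 0.051189255005794826 F [-0.0028  0.1543 -0.1208]
tool move mm [ 2.6289  0.5023 79.1216] turn az rad -0.0008955814156639164
```

View pics/c3.png

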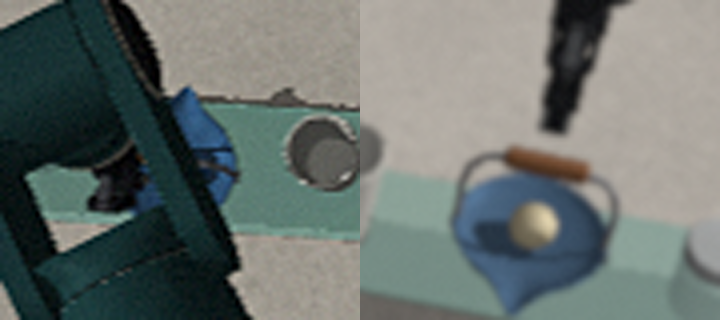

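c3's right half shows the fingers directly above the wooden grip (fingertips at about (555,130), grip at (548,162)). They are aligned, so I'm going down.

Call:
apply_moves([
  [[1, 0.5, 8, 0, 0, 0, 0.6], [1, 0, 14, 0, 0, 0, 0.6], [0.6, 0, 14, 0, 0, 0, 0.6], [0, 0, 14, 0, 0, 0, 0.6], [0, 0, 12, 0, 0, 0, 0.6], [0, 0, 9, 0, 0, 0, 0.6], [0, 0, 5, 0, 0, 0, 0.6], [0, 0, 3, 0, 0, 0, 0.6], [0, 0, 0, 0, 0, 0, 0.6], [0, 0, 0, 0, 0, 0, 0.6]],
])

```text
time_s: 5.2
tcp_pos: [0.4862, 0.294, 0.1327]
eef_rot: [[0.082, 0.997, 0.0], [0.997, -0.082, 0.0], [0.0, 0.0, -1.0]]
contact_force: [-0.6, 0.3, -0.2]
opening: 0.0516
```

```bash
python3 st.py "[485,292.7,129]" 85.3; python3 - <<'E'
from h import *
b=arm.camera("scene")[:,:,::-1]
cv2.imwrite("pics/c4.png",cv2.resize(b[145:225,365:455],None,fx=5,fy=5,interpolation=2))
E
```

```text
5.2 [0.4862 0.294  0.1327] zaxis [ 0.0004  0.0003 -1.    ] phi 85.30272226219624 open 0.05156496536623575 F [-0.5592  0.2693 -0.1914]
tool move mm [-1.4175 -1.102   3.7117] turn az rad 4.7512438427024904e-05
```

View pics/c4.png

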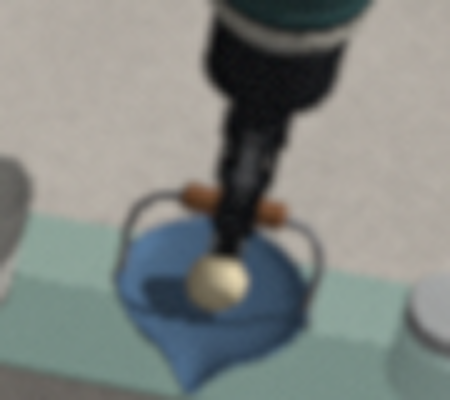

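Call:
apply_moves([
  [[-1, -0.6, 2, 0, 0, 0, 0.5], [0, 0, 1.5, 0, 0, 0, 0.4], [0, 0, 0, 0, 0, 0, 0.32], [0, 0, 0, 0, 0, 0, 0.26], [0, 0, 0, 0, 0, 0, 0.22], [0, 0, 0, 0, 0, 0, 0.19], [0, 0, 0, 0, 0, 0, 0.16], [0, 0, 0, 0, 0, 0, 0.13], [0, 0, 0, 0, 0, 0, 0.08], [0, 0, 0, 0, 0, 0, 0]],
])

```text
time_s: 6.08
tcp_pos: [0.4854, 0.293, 0.1289]
eef_rot: [[0.082, 0.997, 0.0], [0.997, -0.082, 0.0], [0.0, 0.0, -1.0]]
contact_force: [0.2, -1.4, 2.1]
opening: 0.0132
```

Call:
apply_moves([
  [[0, 0, 0, 0, 0, 0, 0], [0, 0, 0, 0, 0, 0, 0], [0, 0, 0, 0, 0, 0, 0], [0, 0, 0, 0, 0, 0, 0], [0, 0, 0, 0, 0, 0, 0], [0, 0, 0, 0, 0, 0, 0]],
])

```text
time_s: 6.58
tcp_pos: [0.4854, 0.293, 0.1289]
eef_rot: [[0.082, 0.997, 0.0], [0.997, -0.082, 0.0], [0.0, 0.0, -1.0]]
contact_force: [-1.4, -1.6, 4.2]
opening: 0.0135
```

```bash
python3 st.py "[485,292.7,129]" 85.3
```

```text
6.5833 [0.4854 0.293  0.1289] zaxis [ 0.0001  0.     -1.    ] phi 85.3050765283199 open 0.013463788214186385 F [-1.441  -1.5501  4.24  ]
tool move mm [-0.3169 -0.3504 -0.0824] turn az rad 8.860213375306302e-05
```

Call:
apply_moves([
  [[0, 0, -0.5, 0, 0, 0, 0], [0, 0, -1, 0, 0, 0, 0], [0, 0, -2, 0, 0, 0, 0], [0, 0, -3, 0, 0, 0, 0], [0, 0, -4, 0, 0, 0, 0], [0, 0, -5, 0, 0, 0, 0], [0, 0, -6, 0, 0, 0, 0], [0, 0, -7, 0, 0, 0, 0], [0, 0, -7, 0, 0, 0, 0], [0, 0, -7, 0, 0, 0, 0]],
])

```text
time_s: 7.42
tcp_pos: [0.4854, 0.293, 0.1723]
eef_rot: [[0.082, 0.997, 0.0], [0.997, -0.082, 0.0], [0.0, 0.0, -1.0]]
contact_force: [0.3, 1.1, -3.6]
opening: 0.0131
```

Call:
apply_moves([
  [[0, 0, -7, 0, 0, 0, 0], [0, 0, -7, 0, 0, 0, 0], [0, 0, -7, 0, 0, 0, 0], [0, 0, -7, 0, 0, 0, 0], [0, 0, -7, 0, 0, 0, 0], [0, 0, -7, 0, 0, 0, 0], [0, 0, -7, 0, 0, 0, 0], [0, 0, -7, 0, 0, 0, 0], [0, 0, -7, 0, 0, 0, 0], [0, 0, -7, 0, 0, 0, 0]],
])

```text
time_s: 8.25
tcp_pos: [0.4853, 0.293, 0.242]
eef_rot: [[0.082, 0.997, -0.0], [0.997, -0.082, 0.0], [0.0, -0.0, -1.0]]
contact_force: [-0.4, -0.1, -3.8]
opening: 0.0128
```

Call:
apply_moves([
  [[0, 0, -7, 0, 0, 0, 0], [0, 0, -7, 0, 0, 0, 0], [0, 0, -7, 0, 0, 0, 0], [0, 0, -6, 0, 0, 0, 0], [0, 0, -5, 0, 0, 0, 0], [0, 0, -4, 0, 0, 0, 0], [0, 0, -3, 0, 0, 0, 0], [0, 0, -2, 0, 0, 0, 0], [0, 0, -1, 0, 0, 0, 0], [0, 0, 0, 0, 0, 0, 0]],
])

```text
time_s: 9.08
tcp_pos: [0.4854, 0.293, 0.2833]
eef_rot: [[0.082, 0.997, -0.0], [0.997, -0.082, -0.0], [-0.0, -0.0, -1.0]]
contact_force: [0.1, 0.2, -3.0]
opening: 0.0133
```

```bash
python3 st.py "[485,292.7,129]" 85.3; python3 - <<'E'
from h import *
a=arm.camera("top")[:,:,::-1];b=arm.camera("scene")[:,:,::-1]
cv2.imwrite("pics/t2.png",a);cv2.imwrite("pics/s2.png",b)
cv2.imwrite("pics/c5.png",np.hstack([cv2.resize(a[145:255,180:280],None,fx=4,fy=4,interpolation=2),cv2.resize(b[110:220,355:455],None,fx=4,fy=4,interpolation=2)]))
E
```

```text
9.0833 [0.4854 0.293  0.2833] zaxis [-0. -0. -1.] phi 85.29972124003085 open 0.013336826695164061 F [ 0.1035  0.2181 -3.0443]
tool move mm [ -0.2859  -0.3289 154.3415] turn az rad -4.8652792844030315e-06
```

View pics/c5.png

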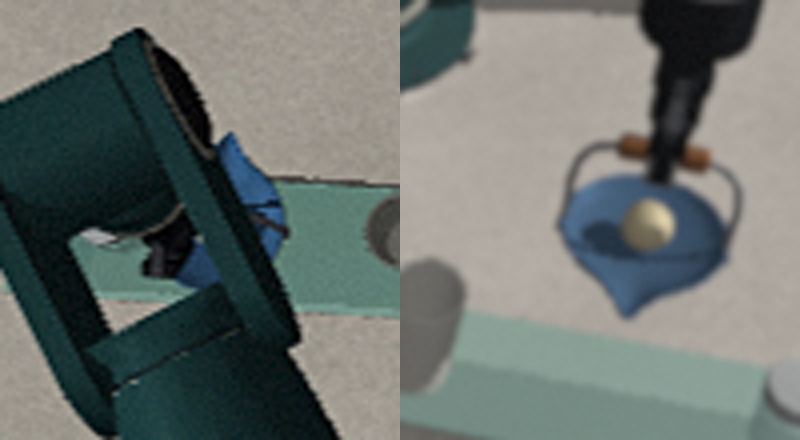

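c5 shows the dish hanging level and clear of the shelf, with the ball in the middle (650,222). Next is a smooth carry in one direction (raised-cosine speed, about 0.1 m/s² peak), with the turn after it.

Call:
apply_moves([
  [[-0.1, 0, 0, 0, 0, 0, 0], [-0.2, 0, 0, 0, 0, 0, 0], [-0.4, 0.1, 0, 0, 0, 0, 0], [-0.7, 0.1, 0, 0, 0, 0, 0], [-1, 0.2, 0, 0, 0, 0, 0], [-1.4, 0.3, 0, 0, 0, 0, 0], [-1.8, 0.3, 0, 0, 0, 0, 0], [-2.3, 0.4, 0, 0, 0, 0, 0], [-2.8, 0.5, 0, 0, 0, 0, 0], [-3.4, 0.7, 0, 0, 0, 0, 0]],
])

```text
time_s: 10.02
tcp_pos: [0.4868, 0.2785, 0.2833]
eef_rot: [[0.082, 0.997, 0.0], [0.997, -0.082, -0.0], [-0.0, 0.0, -1.0]]
contact_force: [-0.4, 0.1, -3.2]
opening: 0.0129
```

Call:
apply_moves([
  [[-4, 0.8, 0, 0, 0, 0, 0], [-4.7, 0.9, 0, 0, 0, 0, 0], [-5.3, 1, 0, 0, 0, 0, 0], [-6, 1.2, 0, 0, 0, 0, 0], [-6.8, 1.3, 0, 0, 0, 0, 0], [-7.5, 1.4, 0, 0, 0, 0, 0], [-8.2, 1.6, 0, 0, 0, 0, 0], [-9, 1.7, 0, 0, 0, 0, 0], [-9.7, 1.9, 0, 0, 0, 0, 0], [-10.4, 2, 0, 0, 0, 0, 0]],
])

```text
time_s: 10.85
tcp_pos: [0.4947, 0.2052, 0.2833]
eef_rot: [[0.082, 0.997, 0.0], [0.997, -0.082, 0.0], [0.0, 0.0, -1.0]]
contact_force: [-0.6, -0.8, -3.6]
opening: 0.0129
```

Call:
apply_moves([
  [[-11.1, 2.1, 0, 0, 0, 0, 0], [-11.8, 2.3, 0, 0, 0, 0, 0], [-12.4, 2.4, 0, 0, 0, 0, 0], [-13.1, 2.5, 0, 0, 0, 0, 0], [-13.6, 2.6, 0, 0, 0, 0, 0], [-14.1, 2.7, 0, 0, 0, 0, 0], [-14.6, 2.8, 0, 0, 0, 0, 0], [-15.1, 2.9, 0, 0, 0, 0, 0], [-15.4, 3, 0, 0, 0, 0, 0], [-15.8, 3, 0, 0, 0, 0, 0]],
])

```text
time_s: 11.68
tcp_pos: [0.5096, 0.066, 0.2833]
eef_rot: [[0.082, 0.997, 0.0], [0.997, -0.082, -0.0], [-0.0, 0.0, -1.0]]
contact_force: [-0.8, 0.6, -4.6]
opening: 0.0128
```

Call:
apply_moves([
  [[-16.1, 3.1, 0, 0, 0, 0, 0], [-16.2, 3.1, 0, 0, 0, 0, 0], [-16.4, 3.1, 0, 0, 0, 0, 0], [-16.5, 3.2, 0, 0, 0, 0, 0], [-16.5, 3.2, 0, 0, 0, 0, 0], [-16.4, 3.1, 0, 0, 0, 0, 0], [-16.2, 3.1, 0, 0, 0, 0, 0], [-16.1, 3.1, 0, 0, 0, 0, 0], [-15.8, 3, 0, 0, 0, 0, 0], [-15.4, 3, 0, 0, 0, 0, 0]],
])

```text
time_s: 12.52
tcp_pos: [0.527, -0.0977, 0.2833]
eef_rot: [[0.082, 0.997, 0.0], [0.997, -0.082, -0.0], [-0.0, 0.0, -1.0]]
contact_force: [1.1, 1.1, -3.8]
opening: 0.0129
```

Call:
apply_moves([
  [[-15.1, 2.9, 0, 0, 0, 0, 0], [-14.6, 2.8, 0, 0, 0, 0, 0], [-14.1, 2.7, 0, 0, 0, 0, 0], [-13.6, 2.6, 0, 0, 0, 0, 0], [-13.1, 2.5, 0, 0, 0, 0, 0], [-12.4, 2.4, 0, 0, 0, 0, 0], [-11.8, 2.3, 0, 0, 0, 0, 0], [-11.1, 2.1, 0, 0, 0, 0, 0], [-10.4, 2, 0, 0, 0, 0, 0], [-9.7, 1.9, 0, 0, 0, 0, 0]],
])

```text
time_s: 13.35
tcp_pos: [0.5413, -0.2246, 0.2832]
eef_rot: [[0.082, 0.997, -0.0], [0.997, -0.082, 0.0], [0.0, -0.0, -1.0]]
contact_force: [-0.9, 0.0, -4.1]
opening: 0.0127
```

Call:
apply_moves([
  [[-9, 1.7, 0, 0, 0, 0, 0], [-8.2, 1.6, 0, 0, 0, 0, 0], [-7.5, 1.4, 0, 0, 0, 0, 0], [-6.8, 1.3, 0, 0, 0, 0, 0], [-6, 1.2, 0, 0, 0, 0, 0], [-5.3, 1, 0, 0, 0, 0, 0], [-4.7, 0.9, 0, 0, 0, 0, 0], [-4, 0.8, 0, 0, 0, 0, 0], [-3.4, 0.7, 0, 0, 0, 0, 0], [-2.8, 0.5, 0, 0, 0, 0, 0]],
])

```text
time_s: 14.18
tcp_pos: [0.5476, -0.2822, 0.2833]
eef_rot: [[0.082, 0.997, 0.0], [0.997, -0.082, -0.0], [-0.0, 0.0, -1.0]]
contact_force: [0.0, -0.5, -3.6]
opening: 0.0131
```

Call:
apply_moves([
  [[-2.3, 0.4, 0, 0, 0, 0, 0], [-1.8, 0.3, 0, 0, 0, 0, 0], [-1.4, 0.3, 0, 0, 0, 0, 0], [-1, 0.2, 0, 0, 0, 0, 0], [-0.7, 0.1, 0, 0, 0, 0, 0], [-0.4, 0.1, 0, 0, 0, 0, 0], [-0.2, 0, 0, 0, 0, 0, 0], [-0.1, 0, 0, 0, 0, 0, 0], [0, 0, 0, 0, 0, 0, 0], [0, 0, 0, 0, 0, 0, 0]],
])

```text
time_s: 15.02
tcp_pos: [0.5482, -0.2899, 0.2833]
eef_rot: [[0.082, 0.997, -0.0], [0.997, -0.082, 0.0], [0.0, -0.0, -1.0]]
contact_force: [-0.1, 0.2, -3.4]
opening: 0.013
```

```bash
python3 st.py "[549,-290.6,214]" 4; python3 - <<'E'
from h import *
a=arm.camera("top")[:,:,::-1];b=arm.camera("scene")[:,:,::-1]
cv2.imwrite("pics/t3.png",a);cv2.imwrite("pics/s3.png",b)
cv2.imwrite("pics/c6.png",np.hstack([cv2.resize(a[125:265,340:460],None,fx=3,fy=3,interpolation=2),cv2.resize(b[90:230,150:290],None,fx=3,fy=3,interpolation=2)]))
E
```

```text
15.0167 [ 0.5482 -0.2899  0.2833] zaxis [-0.  0. -1.] phi 85.30656312395807 open 0.013029808806136812 F [-0.1425  0.2486 -3.3951]
tool move mm [-0.6737  0.8428 69.3197] turn az rad 1.4190672299936749
```

View pics/c6.png

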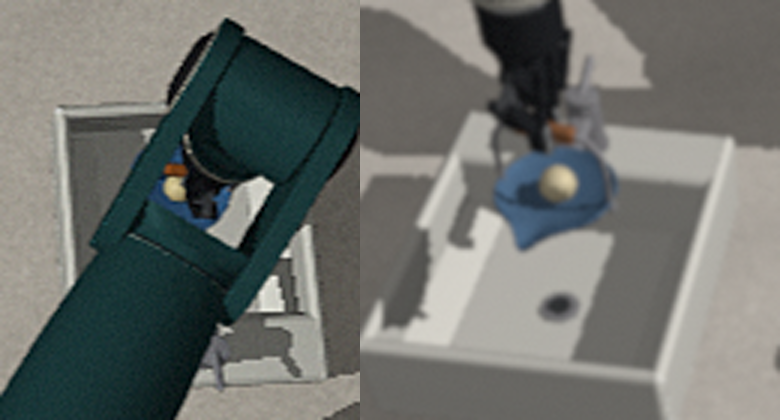

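c6 shows the dish over the bowl, hanging freely with the ball at its middle (558,183) and the tap clear behind it. Now the quarter turn on the spot.

Call:
apply_moves([
  [[0, 0, 0, 0, 0, 0.001, 0], [0, 0, 0, 0, 0, 0.003, 0], [0, 0, 0, 0, 0, 0.005, 0], [0, 0, 0, 0, 0, 0.009, 0], [0, 0, 0, 0, 0, 0.012, 0], [0, 0, 0, 0, 0, 0.017, 0], [0, 0, 0, 0, 0, 0.022, 0], [0, 0, 0, 0, 0, 0.027, 0], [0, 0, 0, 0, 0, 0.033, 0], [0, 0, 0, 0, 0, 0.038, 0]],
])

```text
time_s: 15.95
tcp_pos: [0.5482, -0.2899, 0.2833]
eef_rot: [[0.249, 0.968, -0.0], [0.968, -0.249, 0.0], [-0.0, -0.0, -1.0]]
contact_force: [0.7, -0.3, -4.0]
opening: 0.0126
```

Call:
apply_moves([
  [[0, 0, 0, 0, 0, 0.044, 0], [0, 0, 0, 0, 0, 0.049, 0], [0, 0, 0, 0, 0, 0.054, 0], [0, 0, 0, 0, 0, 0.059, 0], [0, 0, 0, 0, 0, 0.062, 0], [0, 0, 0, 0, 0, 0.066, 0], [0, 0, 0, 0, 0, 0.068, 0], [0, 0, 0, 0, 0, 0.07, 0], [0, 0, 0, 0, 0, 0.071, 0], [0, 0, 0, 0, 0, 0.071, 0]],
])

```text
time_s: 16.78
tcp_pos: [0.5482, -0.2899, 0.2833]
eef_rot: [[0.763, 0.646, -0.0], [0.646, -0.763, 0.0], [-0.0, -0.0, -1.0]]
contact_force: [-0.4, 0.8, -3.3]
opening: 0.0129
```

Call:
apply_moves([
  [[0, 0, 0, 0, 0, 0.07, 0], [0, 0, 0, 0, 0, 0.068, 0], [0, 0, 0, 0, 0, 0.066, 0], [0, 0, 0, 0, 0, 0.062, 0], [0, 0, 0, 0, 0, 0.059, 0], [0, 0, 0, 0, 0, 0.054, 0], [0, 0, 0, 0, 0, 0.049, 0], [0, 0, 0, 0, 0, 0.044, 0], [0, 0, 0, 0, 0, 0.038, 0], [0, 0, 0, 0, 0, 0.033, 0]],
])

```text
time_s: 17.62
tcp_pos: [0.5482, -0.2899, 0.2833]
eef_rot: [[0.987, 0.161, -0.0], [0.161, -0.987, -0.0], [-0.0, 0.0, -1.0]]
contact_force: [0.2, 1.1, -3.6]
opening: 0.0134
```

Call:
apply_moves([
  [[0, 0, 0, 0, 0, 0.027, 0], [0, 0, 0, 0, 0, 0.022, 0], [0, 0, 0, 0, 0, 0.017, 0], [0, 0, 0, 0, 0, 0.012, 0], [0, 0, 0, 0, 0, 0.009, 0], [0, 0, 0, 0, 0, 0.005, 0], [0, 0, 0, 0, 0, 0.003, 0], [0, 0, 0, 0, 0, 0.001, 0], [0, 0, 0, 0, 0, 0, 0], [0, 0, 0, 0, 0, 0, 0]],
])

```text
time_s: 18.45
tcp_pos: [0.5482, -0.2899, 0.2833]
eef_rot: [[0.998, 0.069, -0.0], [0.069, -0.998, -0.0], [-0.0, 0.0, -1.0]]
contact_force: [-0.1, 1.2, -4.2]
opening: 0.0128
```

```bash
python3 st.py "[549,-290.6,214]" 4; python3 - <<'E'
from h import *
a=arm.camera("top")[:,:,::-1];b=arm.camera("scene")[:,:,::-1]
cv2.imwrite("pics/t4.png",a);cv2.imwrite("pics/s4.png",b)
cv2.imwrite("pics/c7.png",np.hstack([cv2.resize(a[145:265,360:450],None,fx=4,fy=4,interpolation=2),cv2.resize(b[90:210,150:260],None,fx=4,fy=4,interpolation=2)]))
E
```

```text
18.45 [ 0.5482 -0.2899  0.2833] zaxis [-0. -0. -1.] phi 3.9511374974874114 open 0.01277267583426671 F [-0.0904  1.2239 -4.2219]
tool move mm [ 0.7409  0.7124 69.3228] turn az rad -0.0008528115496084718
```

View pics/c7.png

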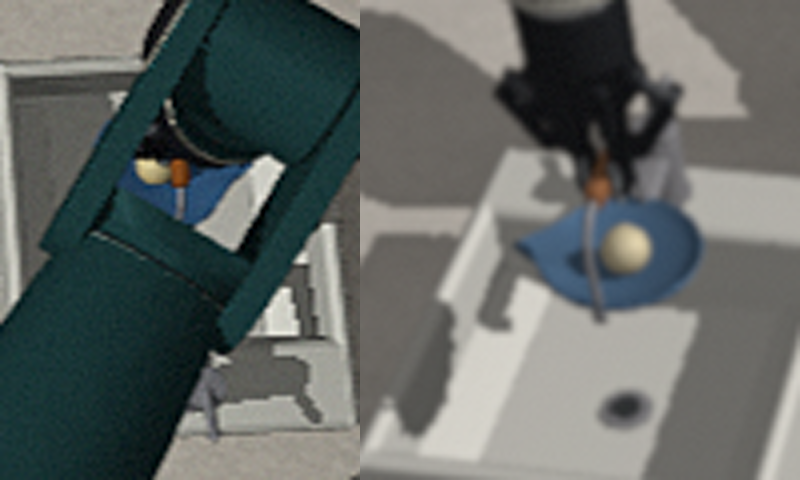

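```bash
cat > ck.py <<'E'
from h import *
import sys
np.set_printoptions(precision=4,suppress=True)
B={"top":(345,145,110,120),"scene":(150,90,120,130)}
def bl(n,im,lo,hi):
    x,y,w,h=B[n];m=cv2.inRange(cv2.cvtColor(im,cv2.COLOR_BGR2HSV),lo,hi);z=np.zeros_like(m);z[y:y+h,x:x+w]=m[y:y+h,x:x+w]
    k=max(cv2.findContours(z,0,1)[0],key=cv2.contourArea);return k
P={}
for n,f in zip(("top","scene"),sys.argv[1:3]):
    im=cv2.imread(f)
    k=bl(n,im,(18,60,80),(32,200,255));(c,r)=cv2.minEnclosingCircle(k);P[n]=np.array(c);print(n,"ball",c,r)
    k=bl(n,im,(100,110,30),(125,255,255));i=k[:,0,0].argmin() if n=="scene" else k[:,0,0].argmax();print(n,"blue extreme",k[i],cv2.boundingRect(k))
    if n=="scene":L=k[i][0]
o=arm.get_obs();t=np.array(o["tcp_pos"]);u=t[2]+.0187-.098;R=np.array(o["eef_rot"])
print("underside",u);print("ball",tri(P),onz("top",P["top"],u+.026),onz("scene",P["scene"],u+.026))
print("expected px mid",[proj(n,np.r_[t[:2],u+.026]) for n in P],"lip px",[proj(n,np.r_[t[:2],u+.018]+.082*R[:,1]) for n in P])
print("lip scene on plane",onz("scene",L-[.0,0],u+.018)-np.r_[t[:2],u+.018])
E
python3 ck.py pics/t2.png pics/s2.png 2>&1|grep zzz; python3 ck.py pics/t4.png pics/s4.png
```

```text
top ball (398.0, 187.0) 4.472236156463623
top blue extreme [[422 186]] (405, 186, 18, 15)
scene ball (215.5, 152.3000030517578) 4.554218769073486
scene blue extreme [[210 144]] (210, 142, 24, 24)
underside 0.20399995023083764
ball (array([ 0.5473, -0.2855,  0.2307]), [np.float64(0.0018837206141047059), np.float64(0.0018837206141046898)]) [ 0.5469 -0.2838  0.23  ] [ 0.5466 -0.2878  0.23  ]
expected px mid [array([399.757 , 186.6665]), array([214.6459, 152.553 ])] lip px [array([422.5187, 185.948 ]), array([188.3124, 151.7664])]
lip scene on plane [-0.0405 -0.0309  0.    ]
```

Ball within about 2–4 mm of the middle, and the lip is where a level dish would put it (422,186 measured against 422.5,185.9). Lowering smoothly.

Call:
apply_moves([
  [[0, 0, 0.3, 0, 0, 0, 0], [0, 0, 0.7, 0, 0, 0, 0], [0, 0, 1.2, 0, 0, 0, 0], [0, 0, 1.8, 0, 0, 0, 0], [0, 0, 2.4, 0, 0, 0, 0], [0, 0, 3, 0, 0, 0, 0], [0, 0, 3.5, 0, 0, 0, 0], [0, 0, 3.5, 0, 0, 0, 0], [0, 0, 3.5, 0, 0, 0, 0], [0, 0, 3.5, 0, 0, 0, 0]],
])

```text
time_s: 19.38
tcp_pos: [0.5482, -0.2899, 0.2594]
eef_rot: [[0.998, 0.069, -0.0], [0.069, -0.998, 0.0], [-0.0, -0.0, -1.0]]
contact_force: [-0.1, 0.2, -3.0]
opening: 0.0132
```

Call:
apply_moves([
  [[0, 0, 3.5, 0, 0, 0, 0], [0, 0, 3.5, 0, 0, 0, 0], [0, 0, 3.5, 0, 0, 0, 0], [0, 0, 3.5, 0, 0, 0, 0], [0, 0, 3.5, 0, 0, 0, 0], [0, 0, 3.5, 0, 0, 0, 0], [0, 0, 3.5, 0, 0, 0, 0], [0, 0, 3.5, 0, 0, 0, 0], [0, 0, 3.5, 0, 0, 0, 0], [0, 0, 3.5, 0, 0, 0, 0]],
])

```text
time_s: 20.22
tcp_pos: [0.5482, -0.2899, 0.2246]
eef_rot: [[0.998, 0.069, -0.0], [0.069, -0.998, 0.0], [-0.0, -0.0, -1.0]]
contact_force: [-0.3, 1.3, -3.6]
opening: 0.0131
```

Call:
apply_moves([
  [[0, 0, 3.5, 0, 0, 0, 0], [0, 0, 3, 0, 0, 0, 0], [0, 0, 2.4, 0, 0, 0, 0], [0, 0, 1.8, 0, 0, 0, 0], [0, 0, 1.2, 0, 0, 0, 0], [0, 0, 0.7, 0, 0, 0, 0], [0, 0, 0.3, 0, 0, 0, 0], [0, 0, 0, 0, 0, 0, 0], [0, 0, 0, 0, 0, 0, 0], [0, 0, 0, 0, 0, 0, 0]],
])

```text
time_s: 21.05
tcp_pos: [0.5482, -0.29, 0.2121]
eef_rot: [[0.998, 0.069, 0.0], [0.069, -0.998, -0.0], [0.0, 0.0, -1.0]]
contact_force: [0.2, -0.1, -3.4]
opening: 0.0133
```

Call:
apply_moves([
  [[0, 0, 0, 0, 0, 0, 0], [0, 0, 0, 0, 0, 0, 0], [0, 0, 0, 0, 0, 0, 0], [0, 0, 0, 0, 0, 0, 0], [0, 0, 0, 0, 0, 0, 0], [0, 0, 0, 0, 0, 0, 0], [0, 0, 0, 0, 0, 0, 0], [0, 0, 0, 0, 0, 0, 0], [0, 0, 0, 0, 0, 0, 0], [0, 0, 0, 0, 0, 0, 0]],
])

```text
time_s: 21.88
tcp_pos: [0.5482, -0.2899, 0.212]
eef_rot: [[0.998, 0.069, -0.0], [0.069, -0.998, -0.0], [-0.0, 0.0, -1.0]]
contact_force: [0.7, -0.6, -3.6]
opening: 0.0132
```

```bash
python3 st.py "[549,-290.6,214]" 4; python3 - <<'E'
from h import *
a=arm.camera("top")[:,:,::-1];b=arm.camera("scene")[:,:,::-1]
cv2.imwrite("pics/t5.png",a);cv2.imwrite("pics/s5.png",b)
A=cv2.resize(a[145:245,175:455],None,fx=2.8,fy=2.8,interpolation=2)
B=cv2.resize(b[100:220,150:270],None,fx=2.6,fy=2.6,interpolation=2)
C=np.zeros((600,784,3),np.uint8);C[:280]=A;C[285:597,:312]=B;C[285:597,320:784]=cv2.resize(b[160:250,320:500],(464,312))
cv2.imwrite("pics/c8.png",C)
E
python3 ck.py pics/t5.png pics/s5.png
```

```text
21.8833 [ 0.5482 -0.2899  0.212 ] zaxis [-0. -0. -1.] phi 3.9423869977487374 open 0.013153705327626948 F [ 0.6767 -0.564  -3.5579]
tool move mm [ 0.7359  0.7119 -1.9932] turn az rad -0.0010055365812433688
top ball (394.0, 190.5) 3.3542017936706543
top blue extreme [[416 190]] (402, 190, 15, 14)
scene ball (219.1923065185547, 169.11538696289062) 4.2847208976745605
scene blue extreme [[214 163]] (214, 159, 23, 24)
underside 0.1327032467443954
ball (array([ 0.5472, -0.2847,  0.1606]), [np.float64(0.001965155547168656), np.float64(0.00196515554716882)]) [ 0.5469 -0.2831  0.1587] [ 0.5455 -0.2877  0.1587]
expected px mid [array([395.8373, 190.1863]), array([218.1913, 169.6148])] lip px [array([417.4402, 189.4882]), array([192.8122, 168.6922])]
lip scene on plane [-0.0321 -0.0265  0.    ]
```

View pics/c8.png

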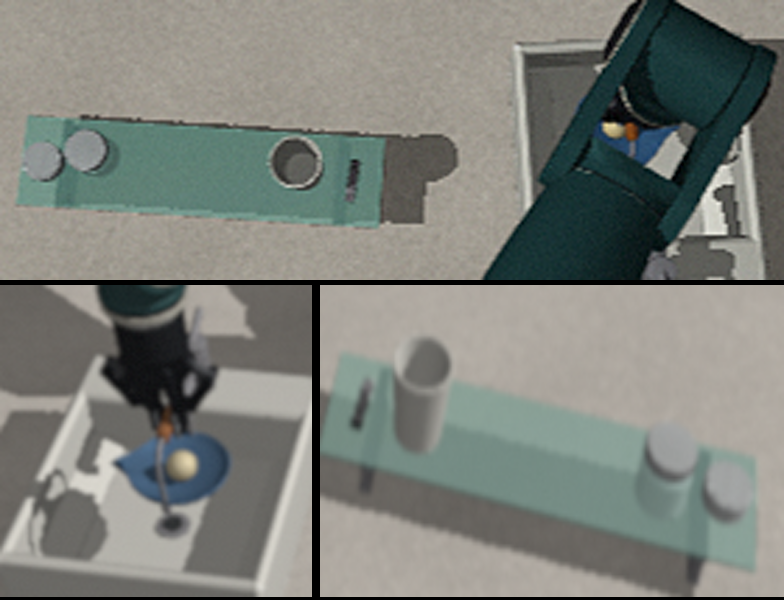

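```bash
python3 -c "
from plant import arm
print(arm.hand_in(),arm.get_obs()['time_s'])"
```

```text
the job is handed in; nothing more can be done
the job is handed in; nothing more can be done
```

The job is handed in at about 22 s of the 51 s, with the arm still holding the dish level over the basin and the soap ball near its middle. I gripped the dish by its wooden grip and lifted it about 155 mm straight up off the glass. I then carried it smoothly to the basin, turned it about 81° on the spot and lowered it.

- **Position:** by my calculation from the tool pose, the underside is about 23 mm above the rim and the lip about 41 mm above it. The dish is well inside the bowl opening and clear of the tap.
- **Lip direction:** it points away from the shelf, square to the basin's side. The basin's own angle is good to about ±1°.
- **Level:** the tool points straight down, and the lip appears within about 1.5 pixels (4–5 mm) of where a level dish would put it in both views.
- **Ball:** it measures about 2 mm off centre in the scene view and 7 mm in the top view. The top view is partly hidden by the arm, so I trust the scene view more.
- **Other items:** the tumbler, jar, tin and clipper look unmoved in the last picture. I compared them by eye only.
- **Basin:** the wrist force stayed at about the dish's weight (3–4 N), so nothing suggests the dish touched it.

One automatic check failed: the colour search for the lip in the scene view picked up only the part of the dish to one side of the hoop. I read the lip position from the enlarged picture instead.

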